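# Face up the tea display bay

## Task

Tidy the tea display for opening: push both drawers of the bay fully home, and push the one canister that stands out of line straight back into the row, level with its neighbours and clear of them. Use only a push of the fingertips: lift or tip nothing, keep the canisters and the tins in the drawers standing, and leave the big canister and the cup on the counter where they are.

Things in the scene. Friction and masses are not known exactly. Their poses are not given: they have to be found in the camera images.
- bay: low fixed display cabinet, 200 mm deep (its x), 440 mm wide (its y), pale deck 97 mm above the counter, two black drawer fronts facing the robot. Origin: below the middle of the deck's front edge, at counter height; x into the bay, away from the robot, y left, z up. Brass rail along the deck's rear edge, up to 50 mm above it; otherwise open above.
- row_line (a point): the middle of the canister row: on the deck, 100 mm behind the front edge; the row runs along the bay's y, with canister centres at y = -142, -47, +47 and +142 mm
- drawer_left (a joint): the bay's left drawer as the robot sees it (bay's +y side). Value: metres open, 0 = fully home against a rigid stop, grows as it comes out along the bay's -x; starts 0.045 to 0.085 open. Stiff runners: about 2 N of friction, stays where it is left, no bounce.
- drawer_left_pull (a point): middle of the outer face of the left drawer's brass edge pull: a bar 120 mm long (bay's y), 12 mm high, along the upper edge of the black front, 12 mm proud of it. At bay x = -28 mm when home, y = +108 mm, 74 mm above the counter. Front: 213 mm wide, 16 mm thick, from 14 to 82 mm above the counter.
- drawer_right (a joint): the bay's right drawer as the robot sees it (bay's -y side). Value: metres open, 0 = fully home against a rigid stop, grows as it comes out along the bay's -x; starts 0.045 to 0.085 open. Stiff runners: about 2 N of friction, stays where it is left, no bounce.
- drawer_right_pull (a point): middle of the outer face of the right drawer's brass edge pull: a bar 120 mm long (bay's y), 12 mm high, along the upper edge of the black front, 12 mm proud of it. At bay x = -28 mm when home, y = -108 mm, 74 mm above the counter. Front: 213 mm wide, 16 mm thick, from 14 to 82 mm above the counter.
- can_a: white tea canister, 76 mm across, 96 mm tall, 0.15-0.31 kg: straight side up to 76 mm, then a black knob 22 mm across. Origin: centre of its underside. One of four alike, can_a to can_d, in mixed order on the bay's deck 95 mm apart: three on the row line, one 45-60 mm in front of it. Pushed by its side it slides (1 to 2 N); pushed higher than 50 mm above its foot it may tip.
- can_b: white tea canister, 76 mm across, 96 mm tall, 0.15-0.31 kg: straight side up to 76 mm, then a black knob 22 mm across. Origin: centre of its underside. One of four alike, can_a to can_d, in mixed order on the bay's deck 95 mm apart: three on the row line, one 45-60 mm in front of it. Pushed by its side it slides (1 to 2 N); pushed higher than 50 mm above its foot it may tip.
- can_c: white tea canister, 76 mm across, 96 mm tall, 0.15-0.31 kg: straight side up to 76 mm, then a black knob 22 mm across. Origin: centre of its underside. One of four alike, can_a to can_d, in mixed order on the bay's deck 95 mm apart: three on the row line, one 45-60 mm in front of it. Pushed by its side it slides (1 to 2 N); pushed higher than 50 mm above its foot it may tip.
- can_d: white tea canister, 76 mm across, 96 mm tall, 0.15-0.31 kg: straight side up to 76 mm, then a black knob 22 mm across. Origin: centre of its underside. One of four alike, can_a to can_d, in mixed order on the bay's deck 95 mm apart: three on the row line, one 45-60 mm in front of it. Pushed by its side it slides (1 to 2 N); pushed higher than 50 mm above its foot it may tip.
- tin_a: a small green tea tin with an aluminium cap, 44 mm across, 36 mm tall, standing loose in the left drawer near the cabinet's mouth, free to ride in with the drawer. Origin: centre of its underside.
- tin_b: a small copper tea tin with an aluminium cap, 44 mm across, 36 mm tall, standing loose in the left drawer near the cabinet's mouth, free to ride in with the drawer. Origin: centre of its underside.
- tin_c: a small red tea tin with an aluminium cap, 44 mm across, 36 mm tall, standing loose in the right drawer near the cabinet's mouth, free to ride in with the drawer. Origin: centre of its underside.
- tin_d: a small blue tea tin with an aluminium cap, 44 mm across, 36 mm tall, standing loose in the right drawer near the cabinet's mouth, free to ride in with the drawer. Origin: centre of its underside.
- caddy: a bigger canister of the same make standing on the counter beside the bay, 84 mm across, 135 mm tall with its knob. Origin: centre of its underside. Not part of the job
- cup: a white tasting cup on the counter at the bay's other side, 72 mm across, 62 mm tall. Origin: centre of its underside. Not part of the job
Mind the look-alikes: they are no part of the job. What is shaped like the can_b but blue or pink is not meant.

How it is judged:
By the outcome, as a careful person would: the job done as asked, in the order asked, and still so for the second after the job is handed in, with the robot touching nothing.
It also fails if it takes over 51 s, if anything falls off the work surface, if the arm or the gripper's body presses on something with over 40 N, if the wrist force passes 120 N, or if a joint passes its speed limit or range.

## Robot

A 7-joint arm with a two-finger parallel gripper is mounted at the origin on the work surface. World frame = base frame: x ahead of the robot, y to its left, z up, the work surface at z = 0. Lengths are in mm, angles in rad, forces in N, time in s.
With the tool pointing down it reaches from about 425 to 975 mm from the base axis. Payload 16.7 kg.
Tool frame: the origin (TCP) lies at the very end of the fingers, on their centre line; the grasp point (between the pads) lies 19 mm behind it (env.tcp_to_grasp is the distance from the TCP to the grasp point, in mm); z points along the fingers, y is the line along which they close (so a half turn about z gives the same grasp; the last joint's range is limited). The gripper opens to 85 mm and grips with 20 to 120 N. Pads are 22 mm wide; open, the fingers measure 114 mm over their backs; the gripper's body (76 mm by 85 mm) begins 54 mm behind the grasp point. The pads swing forward as they close: fully open they stand 13 mm farther back than shut.
Start: joints at [0.952, 0.426, 0.074, 1.606, -0.034, 1.111, -0.067], TCP at [305.542, -601.847, 231.302] pointing down, gripper open.
Joint ranges: [-2.85, 2.85], [-0.5, 2.14], [-1.23, 1.37], [0.21, 2.46], [-1.02, 4.16], [0.16, 2.05], [-2.73, 2.73]. Speed limits (rad/s): [1.89, 1.89, 2.39, 2.39, 3.01, 3.01, 3.01].

## Interface

Orientations are given as a unit quaternion [x, y, z, w].
In Python, from plant import sensors, grab_frame, workorder, masks_of, tip_of, env gives the robot as it stands.
- The arm moves only by the tool step_arm, never from a script. Its argument "rows" is a list of rows, each an object of numbers: "x", "y", "z": the shift along the tool's x, y, z in units of 1000 mm (1.0 is 1000 mm); "roll": the turn about the tool's z in units of 30 degrees (1.0 is 30 degrees); "jaw": the opening, from 0 (shut) to 1 (fully open). A call has 1 to 12 rows; each row shifts and turns the commanded pose from where the row before left it, along the tool's axes as they then stand; what a row does not reach is not made up. A row lasts 1/8 s, in which the tool goes at most 62.5 mm and 10.7 degrees, less where a joint would pass 70% of its speed; a pose out of reach is approached as far as the arm can. A call with a number of a shift or a turn outside -1 to 1 is refused whole. A call with a gripper value outside its range is refused whole. The fingers move at their own pace and stop on an object; "squeeze" is the grip in N (left out, the last holds). Time passes only in rows, so rows that do not move let the fingers close. It gives the time, the measured TCP pose, the force, the opening and the grip force at its end, in the units of the state.
- sensors.read_state(): the state, without advancing time (a new reading comes with each control period).
- grab_frame(name): name is "scene" or "top" or "wrist"; returns a dict with "image" (480x640x3 uint8, blue, green, red), "fx", "fy", "cx", "cy" (pixels), "k1" (the pictures are not rectified: a ray, as slopes to the right and down, at radius r is drawn at 1 + k1 r^2 times it, then the intrinsics apply), "T" (4x4, takes a point from camera to world coordinates); the wrist camera has in their place "mount" (4x4, takes a point from camera to tool coordinates, whose origin is the TCP and whose axes are the flange's). Camera axes: x right, y up, looking along -z (the intrinsics and any distortion apply to the point x, -y, -z); pixel columns grow to the right and rows downward; lengths in mm; the calibration is good to about 2 mm. A picture is of the moment at which its call begins: read the wrist's pose just before it. There is no depth.
- workorder.job_done(): hands the job in; it is judged then, once.
Trained networks look in a picture, given as the dict that the camera call returned (one of the last four; its "shot" number tells which), for a name from the list of things; names that differ only in an ending like _2 or _b are one class to them, and where a whole thing is asked for, a point or a joint stands for the part that bears it (a point fixed in the world has none). Each returns a list of dicts, best first, with "score" (0 to 1); they miss things now and then, are a little off and sometimes report something else, mostly with a low value. They report only what shows in the picture. A call takes as long as a camera call. They do not tell look-alikes from the thing itself.
- masks_of(target, picture): "region" (480x640 bool, what is visible of it).
- tip_of(target, picture): "position" ([x, y, z] in mm, in world coordinates, good to about 4 mm: a listed point, or the origin of a listed thing).
The state is a dict: "time": time; "joints": joint angles; "joint_velocities": joint speeds; "joint_efforts": joint torques, N m; "eef_pos": TCP position; "tool_rot": TCP orientation; "force": force on the tool from outside, world axes, zero at the start; "torque": the same for the moment, N m; "gripper_width": finger opening in mm; "gripper_force": force on a finger pad.
Only numpy, scipy, OpenCV 4.12 (cv2) and the standard library are available. Lean on these libraries where they do the work, as an engineer would, in place of code of your own. Each camera call takes 0.05 s, during which the arm holds its last target. There are 200 camera calls.

## Working session

There is one attempt and no reset: what is moved stays moved. The work goes in short steps, Python scripts to look and compute and a tool call to move; the robot and the scene stay as the last step left them, time stands still between calls to the robot, and variables do not carry over. Pictures are saved under pics/ and viewed, at most 10 in all, crops included, and the job is handed in when it is done.

Besides the shell and the picture viewer there is one more tool, called in YAML: its name, and indented under it one key for each argument. step_arm: Moves the arm, as the interface text tells. Shifts and turns lie within -1 to 1; 1 stands for 1000 mm of shift or 30 degrees of turn. Its arguments: {"type":"object","properties":{"rows":{"type":"array","items":{"type":"object","properties":{"x":{"type":"number"},"y":{"type":"number"},"z":{"type":"number"},"roll":{"type":"number"},"jaw":{"type":"number"}}}},"squeeze":{"type":"number"}},"required":["rows"]}

```bash
mkdir -p pics; ls
python3 - <<'E'
from plant import *
import cv2,numpy as np
s=sensors.read_state(); print(s['time'],s['eef_pos'],s['tool_rot'],s['gripper_width'])
for n in ("scene","top"):
    p=grab_frame(n); cv2.imwrite(f"pics/{n}0.png",p["image"])
    print(n,p["fx"],p["k1"],np.round(p["T"],3).tolist())
    for t in ("drawer_left_pull","drawer_right_pull","row_line","can_a","bay","caddy","cup"):
        print(t,[(np.round(d["position"]).tolist(),round(d["score"],2)) for d in tip_of(t,p)])
E
```

```text
pics
0.0 [ 305.39333394 -601.51879728  230.62550451] [ 9.72540183e-01  2.32734196e-01 -1.77903114e-04 -5.96508617e-04] 85.77094261228228
scene 605.9768681002412 -0.11045658747117616 [[0.478, -0.725, 0.496, 1100.177], [0.879, 0.388, -0.278, -309.952], [0.009, 0.569, 0.823, 1040.155], [0.0, 0.0, 0.0, 1.0]]
drawer_left_pull [([516.0, 173.0, 75.0], 0.96), ([488.0, -45.0, 75.0], 0.51)]
drawer_right_pull []
row_line [([677.0, 46.0, 94.0], 0.85)]
can_a [([368.0, -32.0, -2.0], 0.89), ([615.0, 2.0, 97.0], 0.83), ([696.0, 184.0, 97.0], 0.75), ([664.0, -103.0, 97.0], 0.69), ([420.0, 108.0, -1.0], 0.69), ([681.0, 91.0, 97.0], 0.63)]
bay [([576.0, 54.0, -1.0], 0.91), ([536.0, -290.0, -1.0], 0.21)]
caddy [([537.0, -291.0, -0.0], 0.88)]
cup [([560.0, 403.0, -0.0], 0.97), ([698.0, 185.0, 100.0], 0.53)]
top 499.25459413532633 0.017073379221071914 [[-0.041, 0.977, -0.209, 298.611], [-0.999, -0.04, 0.011, 5.268], [0.002, 0.209, 0.978, 1234.525], [0.0, 0.0, 0.0, 1.0]]
drawer_left_pull [([518.0, 169.0, 73.0], 0.72)]
drawer_right_pull [([480.0, -41.0, 75.0], 0.93)]
row_line [([677.0, 40.0, 98.0], 0.79)]
can_a [([612.0, -1.0, 98.0], 0.97), ([366.0, -33.0, 0.0], 0.86), ([694.0, 184.0, 102.0], 0.82), ([683.0, 92.0, 98.0], 0.76), ([421.0, 108.0, -2.0], 0.76), ([484.0, -42.0, 75.0], 0.65), ([662.0, -101.0, 103.0], 0.63)]
bay [([578.0, 52.0, 2.0], 0.65)]
caddy [([540.0, -290.0, -2.0], 0.67), ([560.0, -86.0, 16.0], 0.38)]
cup [([563.0, 403.0, -1.0], 0.69), ([696.0, 187.0, 101.0], 0.51), ([658.0, -100.0, 103.0], 0.31)]
```

View pics/top0.png

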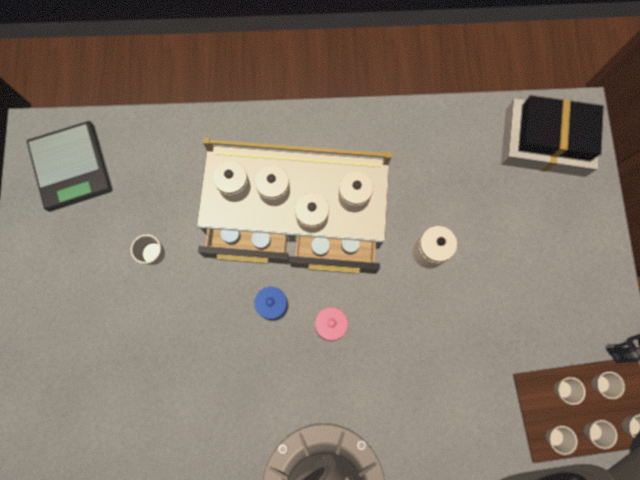

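View pics/scene0.png

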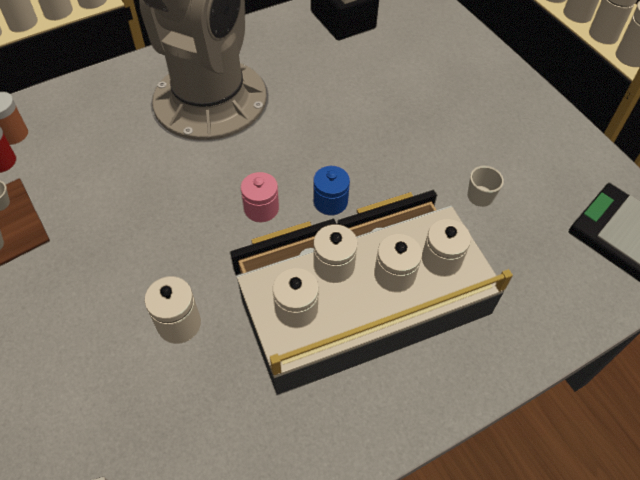

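The top picture shows four white cans on the deck, with knobs at about px (229,174), (271,179), (312,207) and (357,185). Can lookalikes: blue (271,302), pink (332,323) and the caddy (437,243), all on the counter. The one meant is white at (312,210), because it alone stands about 60 mm in front of the row. Next I'll refine its position from the knobs and confirm with a crop.

```bash
cat > h.py <<'E'
from plant import *
import cv2,numpy as np
def px2w(p,uv,z):
    K=np.array([[p["fx"],0,p["cx"]],[0,p["fy"],p["cy"]],[0,0,1]])
    q=cv2.undistortPoints(np.float64([[uv]]),K,np.array([p["k1"],0,0,0.]))[0,0]
    T=np.array(p["T"]); d=T[:3,:3]@[q[0],-q[1],-1]; o=T[:3,3]
    return o+d*(z-o[2])/d[2]
def w2px(p,w):
    T=np.array(p["T"]); c=T[:3,:3].T@(np.array(w,float)-T[:3,3]); a=c[0]/-c[2]; b=-c[1]/-c[2]; f=1+p["k1"]*(a*a+b*b)
    return np.array([p["fx"]*a*f+p["cx"],p["fy"]*b*f+p["cy"]])
def knob(p,w):
    u=w2px(p,w); x,y=np.int32(np.round(u)); g=p["image"][y-8:y+9,x-8:x+9].max(2).astype(float)
    m=np.clip(110-g,0,None); yy,xx=np.mgrid[y-8:y+9,x-8:x+9]
    return px2w(p,((m*xx).sum()/m.sum(),(m*yy).sum()/m.sum()),w[2])
def cans(names=("top","scene")):
    for n in names:
        p=grab_frame(n); R=np.array([knob(p,(x,y,185)) for x,y in CAN])
        print(n,np.round(R[:,:2],1).tolist())
        yield p,R
CAN=[(695,185),(682,92),(613,0),(663,-102)]
E
python3 - <<'E'
from h import *
A=[]
for p,R in cans():
    A.append(R)
    if "top" not in globals(): top=p
m=np.mean(A,0); print(np.round(m,1)[:,:2].tolist())
ang=np.arctan2(*(m[0]-m[3])[[0,1]]); a=-ang
r=np.array([[np.cos(a),-np.sin(a)],[np.sin(a),np.cos(a)]])
o=(m[[0,1,3],:2]-np.array([[100,142],[100,47],[100,-142]])@r.T)
print("angle",np.degrees(a),"origins",o); o=o.mean(0)
print("out can in bay",(m[2,:2]-o)@r)
for n,q in (("L",(517,171)),("R",(481,-43))): print(n,(np.array(q)-o)@r)
print(np.round(grab_frame("wrist")["mount"],2).tolist())
cv2.imwrite("pics/c1.png",cv2.resize(top["image"][120:350,180:420],None,fx=2.5,fy=2.5,interpolation=cv2.INTER_CUBIC))
E
```

```text
top [[695.8, 182.6], [681.8, 88.4], [612.9, 1.2], [659.1, -100.3]]
scene [[697.3, 184.8], [683.1, 90.9], [614.4, 3.5], [660.2, -97.9]]
[[696.6, 183.7], [682.4, 89.7], [613.7, 2.3], [659.6, -99.1]]
angle -7.447232955938443 origins [[579.0216933   55.87772429]
 [577.17736636  56.02076902]
 [578.85711574  54.61867454]]
out can in bay [ 41.9059035  -48.16105389]
L [-75.80409878 106.56801488]
R [ -83.76323193 -110.29289031]
[[-0.0, 0.97, 0.26, 66.2], [1.0, 0.0, 0.0, -1.03], [0.0, 0.26, -0.97, -141.48], [0.0, 0.0, 0.0, 1.0]]
```

View pics/c1.png

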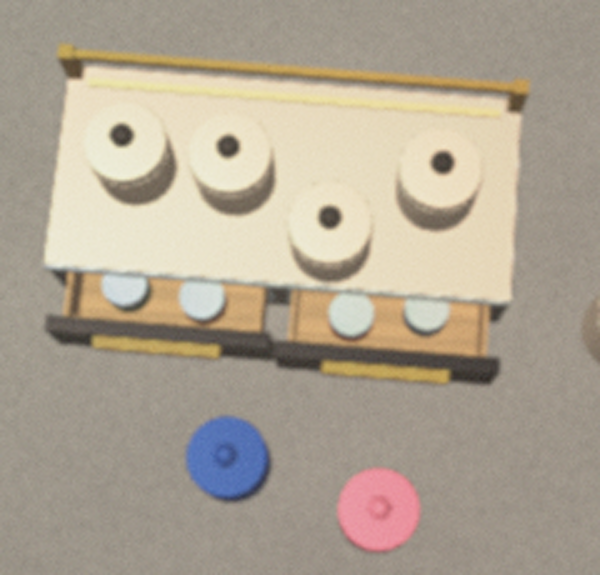

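The crop confirms it: the white can at crop (330,217), i.e. top px (312,207), is the only one in front of the row. By my estimate the bay origin is (578.5, 55.5), yaw about -7.4°, and the can is 58 mm out. I'll do the drawers first, starting with the right, then the left, then the can.

step_arm:
  rows:
    - {"roll": 0.286, "jaw": 0}
    - {"roll": 0.286, "jaw": 0}
    - {"roll": 0.286, "jaw": 0}
    - {"roll": 0.286, "jaw": 0}
    - {"x": 0.009, "y": -0.05, "jaw": 0}
    - {"x": 0.009, "y": -0.05, "jaw": 0}
    - {"x": 0.009, "y": -0.05, "jaw": 0}
    - {"x": 0.009, "y": -0.05, "jaw": 0}
    - {"x": 0.009, "y": -0.05, "jaw": 0}
    - {"x": 0.009, "y": -0.05, "jaw": 0}
    - {"x": 0.009, "y": -0.05, "jaw": 0}
    - {"x": 0.009, "y": -0.05, "jaw": 0}

```text
invalid input
```

step_arm:
  rows:
    - {"x": 0.0, "y": 0.0, "z": 0.0, "roll": 0.286, "jaw": 0.0}
    - {"x": 0.0, "y": 0.0, "z": 0.0, "roll": 0.286, "jaw": 0.0}
    - {"x": 0.0, "y": 0.0, "z": 0.0, "roll": 0.286, "jaw": 0.0}
    - {"x": 0.0, "y": 0.0, "z": 0.0, "roll": 0.286, "jaw": 0.0}
  squeeze: 20

```text
time: 1.45
eef_pos: [305.6, -601.9, 231.3]
tool_rot: [0.998, -0.067, 0.0, 0.0]
force: [0.7, -0.1, 0.9]
gripper_width: 12.0
gripper_force: 0.0
```

step_arm:
  rows:
    - {"x": 0.007, "y": -0.047, "z": 0.0, "roll": 0.0, "jaw": 0.0}
    - {"x": 0.007, "y": -0.047, "z": 0.0, "roll": 0.0, "jaw": 0.0}
    - {"x": 0.007, "y": -0.047, "z": 0.0, "roll": 0.0, "jaw": 0.0}
    - {"x": 0.007, "y": -0.047, "z": 0.0, "roll": 0.0, "jaw": 0.0}
    - {"x": 0.007, "y": -0.047, "z": 0.0, "roll": 0.0, "jaw": 0.0}
    - {"x": 0.007, "y": -0.047, "z": 0.0, "roll": 0.0, "jaw": 0.0}
    - {"x": 0.007, "y": -0.047, "z": 0.0, "roll": 0.0, "jaw": 0.0}
    - {"x": 0.007, "y": -0.047, "z": 0.0, "roll": 0.0, "jaw": 0.0}
    - {"x": 0.007, "y": -0.047, "z": 0.0, "roll": 0.0, "jaw": 0.0}
    - {"x": 0.007, "y": -0.047, "z": 0.0, "roll": 0.0, "jaw": 0.0}
    - {"x": 0.006, "y": -0.047, "z": 0.0, "roll": 0.0, "jaw": 0.0}
    - {"x": 0.0, "y": -0.047, "z": 0.0, "roll": 0.0, "jaw": 0.0}
  squeeze: 20

```text
time: 2.95
eef_pos: [454.0, -50.8, 231.6]
tool_rot: [0.998, -0.065, 0.0, -0.0]
force: [0.2, -0.3, -0.3]
gripper_width: 0.2
gripper_force: 0.0
```

step_arm:
  rows:
    - {"x": -0.004, "y": -0.006, "z": 0.04, "roll": 0.0, "jaw": 0.0}
    - {"x": 0.0, "y": 0.0, "z": 0.04, "roll": 0.0, "jaw": 0.0}
    - {"x": 0.0, "y": 0.0, "z": 0.04, "roll": 0.0, "jaw": 0.0}
    - {"x": 0.0, "y": 0.006, "z": 0.03, "roll": 0.0, "jaw": 0.0}
    - {"x": 0.0, "y": 0.006, "z": 0.015, "roll": 0.0, "jaw": 0.0}
    - {"x": 0.0, "y": 0.0, "z": 0.0, "roll": 0.0, "jaw": 0.0}
  squeeze: 20

```text
time: 3.7
eef_pos: [448.5, -58.2, 66.0]
tool_rot: [0.998, -0.065, -0.001, 0.0]
force: [-0.1, -0.1, 0.1]
gripper_width: -0.1
gripper_force: 0.0
```

Run:
```python
from h import *
cv2.imwrite("pics/c2.png",cv2.resize(grab_frame("scene")["image"][120:340,200:500],None,fx=2.5,fy=2.5))
```

```text
(no output)
```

View pics/c2.png

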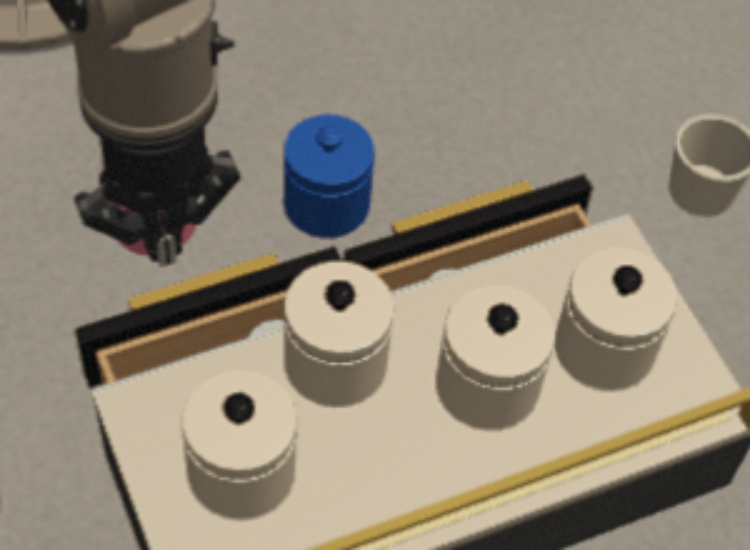

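The scene crop shows the shut fingertips at (167,250), just in front of the right pull (205,280) and clear of the cans. Now pushing.

step_arm:
  rows:
    - {"x": 0.008, "y": 0.0, "z": 0.0, "roll": 0.0, "jaw": 0.0}
    - {"x": 0.007, "y": 0.0, "z": 0.0, "roll": 0.0, "jaw": 0.0}
    - {"x": 0.006, "y": 0.0, "z": 0.0, "roll": 0.0, "jaw": 0.0}
    - {"x": 0.006, "y": 0.0, "z": 0.0, "roll": 0.0, "jaw": 0.0}
    - {"x": 0.006, "y": 0.0, "z": 0.0, "roll": 0.0, "jaw": 0.0}
    - {"x": 0.006, "y": 0.0, "z": 0.0, "roll": 0.0, "jaw": 0.0}
    - {"x": 0.006, "y": 0.0, "z": 0.0, "roll": 0.0, "jaw": 0.0}
    - {"x": 0.006, "y": 0.0, "z": 0.0, "roll": 0.0, "jaw": 0.0}
  squeeze: 20

```text
time: 4.75
eef_pos: [499.8, -64.3, 66.3]
tool_rot: [0.998, -0.065, -0.0, -0.0]
force: [-2.8, 2.0, 1.4]
gripper_width: 0.1
gripper_force: 1.2
```

step_arm:
  rows:
    - {"x": 0.006, "y": 0.0, "z": 0.0, "roll": 0.0, "jaw": 0.0}
    - {"x": 0.005, "y": 0.0, "z": 0.0, "roll": 0.0, "jaw": 0.0}
    - {"x": 0.004, "y": 0.0, "z": 0.0, "roll": 0.0, "jaw": 0.0}
    - {"x": 0.003, "y": 0.0, "z": 0.0, "roll": 0.0, "jaw": 0.0}
    - {"x": 0.002, "y": 0.0, "z": 0.0, "roll": 0.0, "jaw": 0.0}
  squeeze: 20

```text
time: 5.38
eef_pos: [519.4, -67.0, 66.3]
tool_rot: [0.998, -0.065, -0.0, -0.0]
force: [-1.2, 2.0, -0.5]
gripper_width: -0.2
gripper_force: 1.1
```

step_arm:
  rows:
    - {"x": 0.002, "y": 0.0, "z": 0.0, "roll": 0.0, "jaw": 0.0}
    - {"x": 0.002, "y": 0.0, "z": 0.0, "roll": 0.0, "jaw": 0.0}
  squeeze: 20

```text
time: 5.62
eef_pos: [523.3, -67.4, 66.3]
tool_rot: [0.998, -0.065, -0.0, -0.0]
force: [-1.7, 0.2, -0.2]
gripper_width: -0.2
gripper_force: 1.1
```

step_arm:
  rows:
    - {"x": 0.002, "y": 0.0, "z": 0.0, "roll": 0.0, "jaw": 0.0}
    - {"x": 0.001, "y": 0.0, "z": 0.0, "roll": 0.0, "jaw": 0.0}
  squeeze: 20

```text
time: 5.88
eef_pos: [525.1, -67.7, 66.2]
tool_rot: [0.998, -0.065, -0.001, 0.0]
force: [-12.1, 3.8, 8.8]
gripper_width: -0.2
gripper_force: 6.3
```

step_arm:
  rows:
    - {"x": 0.001, "y": 0.0, "z": 0.0, "roll": 0.0, "jaw": 0.0}
    - {"x": 0.0, "y": 0.0, "z": 0.0, "roll": 0.0, "jaw": 0.0}
  squeeze: 20

```text
time: 6.12
eef_pos: [525.1, -67.8, 66.0]
tool_rot: [0.998, -0.065, -0.002, 0.0]
force: [-14.0, 3.7, 10.1]
gripper_width: 0.1
gripper_force: 7.5
```

step_arm:
  rows:
    - {"x": -0.01, "y": 0.0, "z": 0.0, "roll": 0.0, "jaw": 0.0}
    - {"x": -0.015, "y": 0.0, "z": 0.0, "roll": 0.0, "jaw": 0.0}
    - {"x": -0.02, "y": 0.0, "z": -0.02, "roll": 0.0, "jaw": 0.0}
    - {"x": -0.01, "y": 0.0, "z": -0.04, "roll": 0.0, "jaw": 0.0}
    - {"x": 0.0, "y": -0.02, "z": -0.04, "roll": 0.0, "jaw": 0.0}
    - {"x": 0.0, "y": -0.04, "z": 0.0, "roll": 0.0, "jaw": 0.0}
    - {"x": 0.0, "y": -0.045, "z": 0.0, "roll": 0.0, "jaw": 0.0}
    - {"x": 0.0, "y": -0.045, "z": 0.0, "roll": 0.0, "jaw": 0.0}
    - {"x": 0.0, "y": -0.045, "z": 0.0, "roll": 0.0, "jaw": 0.0}
    - {"x": 0.0, "y": -0.04, "z": 0.0, "roll": 0.0, "jaw": 0.0}
  squeeze: 20

```text
time: 7.38
eef_pos: [502.6, 173.6, 166.5]
tool_rot: [0.998, -0.064, 0.0, -0.0]
force: [1.1, -0.1, -0.7]
gripper_width: 0.2
gripper_force: 0.0
```

step_arm:
  rows:
    - {"x": -0.016, "y": -0.008, "z": 0.0, "roll": 0.0, "jaw": 0.0}
    - {"x": 0.0, "y": 0.0, "z": 0.03, "roll": 0.0, "jaw": 0.0}
    - {"x": 0.0, "y": 0.0, "z": 0.04, "roll": 0.0, "jaw": 0.0}
    - {"x": 0.0, "y": 0.0, "z": 0.03, "roll": 0.0, "jaw": 0.0}
    - {"x": 0.0, "y": 0.0, "z": 0.0, "roll": 0.0, "jaw": 0.0}
  squeeze: 20

```text
time: 8.0
eef_pos: [486.3, 180.9, 64.9]
tool_rot: [0.998, -0.065, -0.002, 0.001]
force: [-0.3, -0.3, 1.1]
gripper_width: -0.2
gripper_force: 0.0
```

step_arm:
  rows:
    - {"x": 0.007, "y": 0.0, "z": 0.0, "roll": 0.0, "jaw": 0.0}
    - {"x": 0.006, "y": 0.0, "z": 0.0, "roll": 0.0, "jaw": 0.0}
    - {"x": 0.006, "y": 0.0, "z": 0.0, "roll": 0.0, "jaw": 0.0}
    - {"x": 0.006, "y": 0.0, "z": 0.0, "roll": 0.0, "jaw": 0.0}
    - {"x": 0.006, "y": 0.0, "z": 0.0, "roll": 0.0, "jaw": 0.0}
  squeeze: 20

```text
time: 8.62
eef_pos: [519.1, 178.2, 66.4]
tool_rot: [0.998, -0.065, -0.0, -0.0]
force: [-2.4, 0.9, 1.5]
gripper_width: 0.2
gripper_force: 1.2
```

step_arm:
  rows:
    - {"x": 0.006, "y": 0.0, "z": 0.0, "roll": 0.0, "jaw": 0.0}
    - {"x": 0.006, "y": 0.0, "z": 0.0, "roll": 0.0, "jaw": 0.0}
    - {"x": 0.006, "y": 0.0, "z": 0.0, "roll": 0.0, "jaw": 0.0}
    - {"x": 0.005, "y": 0.0, "z": 0.0, "roll": 0.0, "jaw": 0.0}
    - {"x": 0.004, "y": 0.0, "z": 0.0, "roll": 0.0, "jaw": 0.0}
    - {"x": 0.003, "y": 0.0, "z": 0.0, "roll": 0.0, "jaw": 0.0}
    - {"x": 0.002, "y": 0.0, "z": 0.0, "roll": 0.0, "jaw": 0.0}
  squeeze: 20

```text
time: 9.5
eef_pos: [550.7, 174.0, 66.3]
tool_rot: [0.998, -0.065, -0.0, -0.0]
force: [-1.8, 2.3, -0.9]
gripper_width: 0.2
gripper_force: 1.1
```

step_arm:
  rows:
    - {"x": 0.002, "y": 0.0, "z": 0.0, "roll": 0.0, "jaw": 0.0}
    - {"x": 0.002, "y": 0.0, "z": 0.0, "roll": 0.0, "jaw": 0.0}
  squeeze: 20

```text
time: 9.75
eef_pos: [554.6, 173.6, 66.3]
tool_rot: [0.998, -0.065, -0.0, -0.0]
force: [-2.3, 1.3, -0.1]
gripper_width: 0.4
gripper_force: 1.1
```

step_arm:
  rows:
    - {"x": 0.002, "y": 0.0, "z": 0.0, "roll": 0.0, "jaw": 0.0}
    - {"x": 0.001, "y": 0.0, "z": 0.0, "roll": 0.0, "jaw": 0.0}
  squeeze: 20

```text
time: 10.0
eef_pos: [554.9, 173.5, 66.1]
tool_rot: [0.998, -0.064, -0.002, 0.001]
force: [-24.1, 3.1, 18.2]
gripper_width: -0.1
gripper_force: 12.0
```

step_arm:
  rows:
    - {"x": 0.001, "y": 0.0, "z": 0.0, "roll": 0.0, "jaw": 0.0}
    - {"x": 0.0, "y": 0.0, "z": 0.0, "roll": 0.0, "jaw": 0.0}
  squeeze: 20

```text
time: 10.25
eef_pos: [554.9, 173.5, 66.0]
tool_rot: [0.998, -0.064, -0.003, 0.001]
force: [-26.2, 2.9, 18.0]
gripper_width: 0.1
gripper_force: 13.2
```

Both drawers are against their stops (steady 14 to 26 N with no motion). Both fit the home position to within 1–2 mm, and give a bay yaw of -7.05°. Now to the can.

step_arm:
  rows:
    - {"x": -0.01, "y": 0.0, "z": 0.0, "roll": 0.0, "jaw": 0.0}
    - {"x": -0.02, "y": 0.0, "z": 0.0, "roll": 0.0, "jaw": 0.0}
    - {"x": 0.0, "y": 0.0, "z": -0.03, "roll": 0.0, "jaw": 0.0}
    - {"x": 0.0, "y": 0.0, "z": -0.03, "roll": 0.0, "jaw": 0.0}
    - {"x": 0.0, "y": 0.035, "z": 0.0, "roll": 0.0, "jaw": 0.35}
    - {"x": 0.0, "y": 0.042, "z": 0.0, "roll": 0.0, "jaw": 0.35}
    - {"x": 0.0, "y": 0.045, "z": 0.0, "roll": 0.0, "jaw": 0.35}
    - {"x": 0.0, "y": 0.04, "z": 0.0, "roll": -0.02, "jaw": 0.35}
    - {"x": 0.0, "y": 0.0, "z": 0.0, "roll": 0.0, "jaw": 0.35}
  squeeze: 20

```text
time: 11.38
eef_pos: [507.7, 12.7, 126.5]
tool_rot: [0.998, -0.062, 0.0, 0.001]
force: [0.1, 0.0, 1.0]
gripper_width: 29.9
gripper_force: 0.0
```

```bash
cat >> h.py <<'E'
BX=np.array([.9924,-.1227]);BY=np.array([.1227,.9924])
E
python3 - <<'E'
from h import *
s=sensors.read_state(); e=np.array(s['eef_pos']); q=s['tool_rot']
print(s['time'],e,e[:2]@BX,e[:2]@BY,np.degrees(2*np.arctan2(q[1],q[0])),s['gripper_width'])
for p,R in cans(): print(np.round(R[:,:2]@BX,1),np.round(R[:,:2]@BY,1))
cv2.imwrite("pics/c3.png",cv2.resize(p["image"][120:340,200:500],None,fx=2.5,fy=2.5))
E
```

```text
11.375 [507.67106326  12.69774883 126.48891603] 502.2547493976068 74.89248540583925 -7.082179004399566 29.861677269291086
top [[695.6, 182.5], [681.6, 88.4], [nan, nan], [659.1, -100.3]]
[667.9 665.6   nan 666.4] [266.4 171.4   nan -18.7]
scene [[697.4, 184.8], [683.1, 90.9], [614.4, 3.5], [660.1, -97.9]]
[669.4 666.7 609.3 667.1] [269.  174.1  78.8 -16.2]h.py:14: RuntimeWarning: invalid value encountered in scalar divide
  return px2w(p,((m*xx).sum()/m.sum(),(m*yy).sum()/m.sum()),w[2])
```

View pics/c3.png

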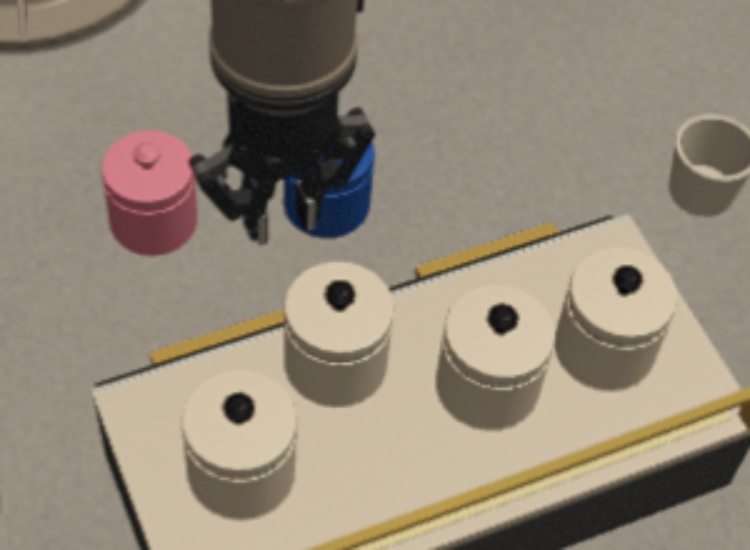

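The crop shows both drawers shut, all cans standing, and the open fingers at (263,235) and (310,215), lined up with the can at (340,295). Next is a cradled push.

step_arm:
  rows:
    - {"x": 0.014, "y": -0.003, "z": 0.0, "roll": 0.0, "jaw": 0.35}
    - {"x": 0.016, "y": 0.0, "z": 0.0, "roll": 0.0, "jaw": 0.35}
    - {"x": 0.014, "y": 0.0, "z": 0.0, "roll": 0.0, "jaw": 0.35}
    - {"x": 0.008, "y": 0.0, "z": 0.0, "roll": 0.0, "jaw": 0.35}
    - {"x": 0.005, "y": 0.0, "z": 0.0, "roll": 0.0, "jaw": 0.35}
    - {"x": 0.004, "y": 0.0, "z": 0.0, "roll": 0.0, "jaw": 0.35}
    - {"x": 0.004, "y": 0.0, "z": 0.0, "roll": 0.0, "jaw": 0.35}
    - {"x": 0.004, "y": 0.0, "z": 0.0, "roll": 0.0, "jaw": 0.35}
    - {"x": 0.004, "y": 0.0, "z": 0.0, "roll": 0.0, "jaw": 0.35}
    - {"x": 0.004, "y": 0.0, "z": 0.0, "roll": 0.0, "jaw": 0.35}
    - {"x": 0.004, "y": 0.0, "z": 0.0, "roll": 0.0, "jaw": 0.35}
    - {"x": 0.0, "y": 0.0, "z": 0.0, "roll": 0.0, "jaw": 0.35}
  squeeze: 20

```text
time: 12.98
eef_pos: [589.1, 9.6, 126.3]
tool_rot: [0.998, -0.059, 0.0, -0.0]
force: [-0.2, 0.7, 0.3]
gripper_width: 30.1
gripper_force: 0.0
```

```bash
cat > look.py <<'E'
import sys,h
from h import *
h.CAN[2]=tuple(eval(sys.argv[1]))
s=sensors.read_state(); e=np.array(s['eef_pos'])
print(e,e[:2]@BX,e[:2]@BY,s['force'])
for p,R in cans(sys.argv[2:]): print(np.round(R[:,:2]@BX,1),np.round(R[:,:2]@BY,1))
cv2.imwrite("pics/l%.2f.png"%s['time'],cv2.resize(p["image"][120:340,200:500],None,fx=2.5,fy=2.5))
E
python3 look.py "(630,0)" scene; ls pics
```

```text
[589.07834736   9.61989062 126.32485709] 583.4209913363147 81.82669267601453 [-0.19784537  0.72091282  0.33680864]
scene [[697.3, 184.9], [683.1, 90.9], [635.1, 4.3], [660.2, -97.9]]
[669.4 666.7 629.7 667.2] [269.  174.   82.2 -16.2]
c1.png
c2.png
c3.png
l12.97.png
scene0.png
top0.png
```

step_arm:
  rows:
    - {"x": 0.004, "y": 0.001, "z": 0.0, "roll": 0.01, "jaw": 0.35}
    - {"x": 0.004, "y": 0.001, "z": 0.0, "roll": 0.0, "jaw": 0.35}
    - {"x": 0.004, "y": 0.001, "z": 0.0, "roll": 0.0, "jaw": 0.35}
    - {"x": 0.004, "y": 0.001, "z": 0.0, "roll": 0.0, "jaw": 0.35}
    - {"x": 0.004, "y": 0.0, "z": 0.0, "roll": 0.0, "jaw": 0.35}
    - {"x": 0.004, "y": 0.0, "z": 0.0, "roll": 0.0, "jaw": 0.35}
    - {"x": 0.003, "y": 0.0, "z": 0.0, "roll": 0.0, "jaw": 0.35}
    - {"x": 0.0, "y": 0.0, "z": 0.0, "roll": 0.0, "jaw": 0.35}
  squeeze: 20

```text
time: 14.02
eef_pos: [615.3, 2.3, 126.3]
tool_rot: [0.998, -0.062, 0.0, -0.0]
force: [-0.3, 0.7, 0.1]
gripper_width: 30.1
gripper_force: 0.0
```

```bash
python3 look.py "(662,-1)" scene
```

```text
[615.32605935   2.30897613 126.33933452] 610.3662699271521 77.79193539543155 [-0.29216831  0.71976571  0.08271794]
scene [[697.3, 184.8], [683.1, 90.9], [661.3, -1.4], [660.2, -97.9]]
[669.4 666.7 656.4 667.2] [269.  174.1  79.8 -16.2]
```

step_arm:
  rows:
    - {"x": 0.003, "y": 0.0005, "z": 0.0, "roll": 0.0, "jaw": 0.35}
    - {"x": 0.003, "y": 0.0, "z": 0.0, "roll": 0.0, "jaw": 0.35}
    - {"x": 0.003, "y": 0.0, "z": 0.0, "roll": 0.0, "jaw": 0.35}
    - {"x": 0.002, "y": 0.0, "z": 0.0, "roll": 0.0, "jaw": 0.35}
    - {"x": 0.0, "y": 0.0, "z": 0.0, "roll": 0.0, "jaw": 0.35}
  squeeze: 20

```text
time: 14.7
eef_pos: [626.1, 0.4, 126.3]
tool_rot: [0.998, -0.062, 0.0, -0.0]
force: [0.2, -0.1, -0.3]
gripper_width: 30.0
gripper_force: 0.0
```

```bash
python3 look.py "(673,-3)" scene
```

```text
[6.26118583e+02 4.12541195e-01 1.26340147e+02] 621.3094633934911 77.23415606916244 [ 0.15153407 -0.09762883 -0.32926597]
scene [[697.3, 184.9], [683.1, 90.9], [671.9, -3.2], [660.2, -98.0]]
[669.4 666.7 667.2 667.2] [269.  174.1  79.3 -16.2]
```

In line: bay x is 667.2 against neighbours at 666.7 and 667.2, and the spacing is 94.8 and 95.5 mm. Backing off and checking.

step_arm:
  rows:
    - {"x": -0.005, "y": 0.0, "z": 0.0, "roll": 0.0, "jaw": 0.35}
    - {"x": -0.02, "y": 0.0, "z": 0.0, "roll": 0.0, "jaw": 0.35}
    - {"x": -0.04, "y": 0.0, "z": 0.0, "roll": 0.0, "jaw": 0.35}
    - {"x": -0.04, "y": 0.0, "z": -0.02, "roll": 0.0, "jaw": 0.35}
    - {"x": -0.03, "y": 0.0, "z": -0.04, "roll": 0.0, "jaw": 0.35}
    - {"x": 0.0, "y": 0.04, "z": -0.04, "roll": 0.0, "jaw": 0.35}
    - {"x": 0.0, "y": 0.05, "z": 0.0, "roll": 0.0, "jaw": 0.35}
    - {"x": 0.0, "y": 0.05, "z": 0.0, "roll": 0.0, "jaw": 0.35}
    - {"x": 0.0, "y": 0.05, "z": 0.0, "roll": 0.0, "jaw": 0.35}
    - {"x": 0.0, "y": 0.05, "z": 0.0, "roll": 0.0, "jaw": 0.35}
    - {"x": 0.0, "y": 0.04, "z": 0.0, "roll": 0.0, "jaw": 0.35}
    - {"x": 0.0, "y": 0.0, "z": 0.0, "roll": 0.0, "jaw": 0.35}
  squeeze: 20

```text
time: 16.25
eef_pos: [456.0, -263.5, 226.2]
tool_rot: [0.998, -0.064, -0.0, 0.0]
force: [-0.6, 0.6, 0.2]
gripper_width: 29.9
gripper_force: 0.0
```

```bash
python3 look.py "(673,-3)" scene top; cp pics/l16*.png pics/end.png; ls pics
```

```text
[ 456.02892337 -263.49224168  226.23839284] 484.89360160143826 -205.5349517420267 [-0.59632671  0.63801412  0.15985927]
scene [[697.4, 184.8], [683.1, 91.0], [671.9, -3.2], [660.1, -97.9]]
[669.4 666.7 667.2 667.1] [269.  174.1  79.3 -16.2]
top [[695.6, 182.4], [681.7, 88.4], [670.8, -5.5], [659.0, -100.3]]
[667.9 665.7 666.3 666.3] [266.4 171.4  76.9 -18.7]
c1.png
c2.png
c3.png
end.png
l12.97.png
l14.03.png
l14.70.png
l16.25.png
scene0.png
top0.png
```

View pics/end.png

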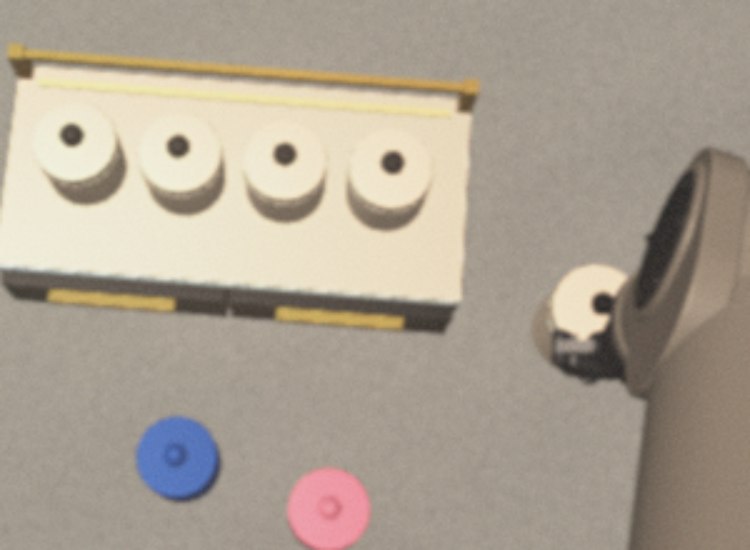

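The final top crop shows four cans in line, with knobs at (71,134), (178,146), (285,154) and (392,162). Both fronts are flush, and the caddy at (590,300) is untouched, with the gripper well above it.

```bash
python3 -c "from plant import *; print(workorder.job_done())"
```

```text
the job is handed in; nothing more can be done
None
```

Both drawers are pushed fully home and the stray canister is back in the row, within about 1 mm of its immediate neighbours and about 19 mm clear of each; the job is handed in at about 16 s, with no verdict shown.

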